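Seat the taper arbor in its socket

TASK

The steel socket sleeve has only been started in its block: press it down until its flange sits flush on the block. Take the test arbor out of its leaning cradle and lower it, taper first, into the sleeve's tapered socket so that it stands upright by itself with its flange down on the sleeve; do not drop it, and leave the loupe, the lens and the spacer block where they stand.

Things in the scene. Friction and masses are not known exactly. Their poses are not given: they have to be found in the camera images.
- arbor_centre (a point): Centre of the test arbor: steel turned part 135 mm long, 0.25-0.5 kg; z axis along it, from the taper's small end to the shank's end. From the centre along z: taper -67.5 (dia. 18) to -19.5 mm (dia. 32); dark flange, dia. 42, -19.5 to -7.5; plain shank, dia. 30, -7.5 to +67.5. Starts in the cradle, taper down, leaning 35 degrees from vertical. Its turn about z does not matter.
- arbor_grip (a point): Point on the arbor's axis in the free outer part of the shank (30 mm diameter), 47.5 mm from arbor_centre and 20 mm short of the shank's end, same axes. The shank is free to grasp across from 28 to 67.5 mm beyond arbor_centre.
- cradle: Fixed cradle: dark base plate 100 x 56 x 8 mm, sloping aluminium spine, two upward-open V-plates. Origin on the worktop, z up. The arbor's shank end leans toward its -x; y is level, across the arbor. The arbor's flange rests on the lower V-plate; the upper one ends 25.5 mm beyond arbor_centre along the arbor and reaches 28 mm to each side. Lifting it straight up frees it.
- socket_block: Fixed aluminium block 88 x 88 x 70 mm high with a screw in each top corner and a bore in which the sleeve slides. Origin at the centre of its underside on the worktop, z up; top face at 70 mm.
- sleeve (a joint): How far the sleeve is pressed down into its block, m: 0 to 0.006 at the start; at 0.014 the flange's underside meets the block and it stops. A tight fit: it stays where it is left, does not sink under the arbor's weight, and moves straight down under a push of about 10 N anywhere on its flange.
- sleeve_mouth (a point): Centre of the tapered socket's mouth, on the sleeve's top face; moves with the sleeve: 92 mm above the worktop at joint 0, 78 mm when home. z up. Sleeve flange dia. 80, 8 mm thick. Socket dia. 33 at the mouth, 19 at 48 mm depth, 54 mm deep. Seated, the arbor's flange lies on the top face and arbor_centre is 19.5 mm above this point.
- loupe: Bystander: black stand magnifier, 37 mm across, 40 mm high; origin under its base.
- spare_lens: Bystander: black lens barrel standing on its cap, 38 mm across, 58 mm high; origin under its base.
- spacer_block: Bystander: bright steel block 20 x 50 x 25 mm; origin under its base.
Not all that is in view belongs to the job. What is shaped like the socket_block but green is not meant.

How it is judged (in metres and radians):
On the way:
1. the arbor's taper is at least 40 mm deep in the socket, upright within 6 degrees, while the gripper still holds it (z of arbor_centre in the frame of sleeve_mouth below 0.0275 m and horizontal distance between arbor_centre and sleeve_mouth below 0.006 m and angle between arbor_centre's own z axis and vertical below 0.105 rad and contact force between the fingers and arbor above 0.5 N), for 0.1 s.
At the end, for the whole second after the job is handed in: The sleeve is pressed in to within 1.8 mm of its stop; the arbor stands in the socket within 2 degrees of upright and 3 mm of centre, its flange within 1.8 mm of the sleeve's top face; nothing touches it (value of joint sleeve above 0.0122 m and z of arbor_centre in the frame of sleeve_mouth between 0.015 and 0.0213 m and horizontal distance between arbor_centre and sleeve_mouth below 0.003 m and angle between arbor_centre's own z axis and vertical below 0.035 rad).
It fails at once if the loupe, the lens or the spacer block is moved by more than 20 mm (distance of any of loupe, spare_lens, spacer_block from where it was at the start of the episode above 0.02 m).
It fails at once if the arbor is dropped on the worktop (its centre comes below 40 mm) (height (world z) of arbor_centre below 0.04 m).
It also fails if it takes over 51 s, if anything falls off the work surface, if the arm or the gripper's body presses on something with over 40 N, if the wrist force passes 120 N, or if a joint passes its speed limit or range.

ROBOT

A 6-joint arm with a two-finger parallel gripper is mounted at the origin on a cart in front of the work surface, level with it; the furniture and walls round the work are solid. World frame = base frame: x ahead of the robot, y to its left, z up, the work surface at z = 0. Lengths are in mm, angles in degrees, forces in N, time in s.
With the tool pointing down it reaches from about 300 to 850 mm from the base axis. Payload 4.2 kg.
Tool frame: the origin (TCP) lies on the centre line of the jaws, within the pads' length; the fingertips stand 14 mm ahead of it and the grasp point (between the pads) lies 5 mm behind it; z points along the fingers, y is the line along which they close (so a half turn about z gives the same grasp; the last joint's range is limited). The gripper opens to 91 mm and grips with 3 to 60 N. Pads are 32 mm wide; open, the fingers measure 118 mm over their backs; the gripper's body (76 mm by 178 mm) begins 60 mm behind the grasp point.
Start: joints at [70.588, 18.312, 89.639, -0, 72.044, -1.146], TCP at [180.223, 546.042, 227.976] pointing down, gripper open.
Joint ranges: [-177.97, 177.97], [-48.28, 115.42], [12.27, 149.76], [-77.06, 257.06], [2.81, 150.46], [-146.56, 146.56]. Speed limits (degrees/s): [147.25, 147.25, 180, 180, 180, 180].

INTERFACE

Orientations are given as [roll, pitch, yaw] about the fixed x, y, z axes, in that order (R = Rz(yaw) Ry(pitch) Rx(roll)).
In Python, from workcell import env gives the robot as it stands.
- The arm moves only by the tool arm_command, never from a script. Its argument "motion" is a list of rows, each an object with "offset": the shift along the tool's x, y, z in m, a list of three; "spin": the turn about the tool's z in rad. In form: [{"offset": [tx, ty, tz], "spin": spin}, ...]. A call has 1 to 5 rows; each row shifts and turns the commanded pose from where the row before left it, along the tool's axes as they then stand; what a row does not reach is not made up. A row lasts 1/8 s, in which the tool goes at most 62.5 mm and 10.7 degrees, less where a joint would pass 70% of its speed; a pose out of reach is approached as far as the arm can. A call with a gripper value outside its range is refused whole. "jaw" is the finger opening in m, from 0 to 0.0912, set as the call begins (left out, the last holds). The fingers move at their own pace and stop on an object; "newtons" is the grip in N (left out, the last holds). Time passes only in rows, so rows that do not move let the fingers close. It gives the time, the measured TCP pose, the force, the opening and the grip force at its end, in the units of the state.
- env.state(): the state, without advancing time (a new reading comes with each control period).
- env.grab_frame(name): name is "scene" or "top"; returns (picture, depth): 400x640x3 uint8, blue, green, red; 400x640 float32, mm along the optical axis (not along the pixel's ray), 0 where there is no reading.
- env.camera_model(name): a dict with "fx", "fy", "cx", "cy" (pixels), "k1" (the pictures are not rectified: a ray, as slopes to the right and down, at radius r is drawn at 1 + k1 r^2 times it, then the intrinsics apply), "eye" and "rotation" of the camera in the world. Camera axes: x right, y down, z forward; pixel columns grow to the right and rows downward; lengths in mm; the calibration is good to about 2 mm. A picture is of the moment at which its call begins. camera_model takes no time and is no camera call.
- env.job_done(): hands the job in; it is judged then, once.
Trained networks look in the newest picture that a camera, given by its name, has taken for a name from the list of things; names that differ only in an ending like _2 or _b are one class to them, and where a whole thing is asked for, a point or a joint stands for the part that bears it (a point fixed in the world has none). Each returns a list of dicts, best first, with "score" (0 to 1); they miss things now and then, are a little off and sometimes report something else, mostly with a low value. They report only what shows in the picture. A call takes as long as a camera call. They do not tell look-alikes from the thing itself.
- env.boxes_of(camera, target): "bbox" ([left, top, right, bottom] in pixels, round what is visible of it).
- env.pinpoint(camera, target): "location" ([column, row] in pixels: a listed point, or the origin of a listed thing).
The state is a dict: "time_s": time; "qpos": joint angles; "qvel": joint speeds; "effort": joint torques, N m; "ee_pos": TCP position; "ee_rot": TCP orientation; "force": force on the tool from outside, world axes, zero at the start; "torque": the same for the moment, N m; "gripper_width": finger opening in mm; "gripper_force": force on a finger pad.
Only numpy, scipy, OpenCV 4.12 (cv2) and the standard library are available. Lean on these libraries where they do the work, as an engineer would, in place of code of your own. Each camera call takes 0.05 s, during which the arm holds its last target. There are 200 camera calls.

## Working session

There is one attempt and no reset: what is moved stays moved. The work goes in short steps, Python scripts to look and compute and a tool call to move; the robot and the scene stay as the last step left them, time stands still between calls to the robot, and variables do not carry over. Pictures are saved under pics/ and viewed, at most 10 in all, crops included, and the job is handed in when it is done.

Besides the shell and the picture viewer there is one more tool, called as name(argument=value, ...) on one line, values as JSON. arm_command: Moves the arm, as the interface text tells. Its arguments: {"type":"object","properties":{"motion":{"type":"array"},"jaw":{"type":"number"},"newtons":{"type":"number"}},"required":["motion"]}

```bash
mkdir -p pics; cat > h.py <<'E'
import numpy as np, cv2
from workcell import env
def ray(m,u,v):
    K=np.array([[m['fx'],0,m['cx']],[0,m['fy'],m['cy']],[0,0,1.]])
    p=cv2.undistortPoints(np.array([[[u,v]]],float),K,np.array([m['k1'],0,0,0,0.]))[0,0]
    return np.array([p[0],p[1],1.])
def at_depth(m,u,v,d): return np.array(m['eye'])+np.array(m['rotation'])@(ray(m,u,v)*d)
def at_z(m,u,v,z):
    e=np.array(m['eye']);r=np.array(m['rotation'])@ray(m,u,v); return e+r*(z-e[2])/r[2]
def cloud(m,d):
    K=np.array([[m['fx'],0,m['cx']],[0,m['fy'],m['cy']],[0,0,1.]])
    vv,uu=np.mgrid[0:400,0:640]
    p=cv2.undistortPoints(np.stack([uu,vv],-1).reshape(-1,1,2).astype(float),K,np.array([m['k1'],0,0,0,0.]))[:,0]
    P=np.c_[p,np.ones(len(p))]*d.reshape(-1,1)
    return (P@np.array(m['rotation']).T+np.array(m['eye'])).reshape(400,640,3)
E
python3 - <<'E'
from h import *
np.set_printoptions(precision=1,suppress=True)
print(env.state())
for c in ('scene','top'):
    p,d=env.grab_frame(c);cv2.imwrite(f'pics/{c}0.png',p);np.save(f'{c}0.npy',d);m=env.camera_model(c);print(c,m)
    for t in ('arbor_centre','arbor_grip','cradle','socket_block','sleeve_mouth','loupe','spare_lens','spacer_block'):
        for r in env.pinpoint(c,t)[:3]:
            u,v=r['location'];dd=d[int(round(v)),int(round(u))]
            print(t,round(r['score'],2),np.array([u,v]),at_depth(m,u,v,dd), at_z(m,u,v,0))
E
```

```text
{'time_s': 0.0, 'qpos': array([70.6, 18.4, 89.7,  0. , 72. , -1.1]), 'qvel': array([-0. , -0. , -0.1,  0. , -0. , -0.1]), 'effort': array([ -0. , -41.2, -23.2,   0.1,   0. ,  -0. ]), 'ee_pos': array([180.1, 545.6, 227.1]), 'ee_rot': array([-179.9,   -0. ,  161.7]), 'force': array([ 0.1, -0.6, -0.3]), 'torque': array([-0.,  0.,  0.]), 'gripper_force': 0.0, 'gripper_width': 91.17589376312233}
scene {'fx': 447.71780747104236, 'fy': 447.71780747104236, 'cx': 321.38813789239674, 'cy': 193.58691589426945, 'k1': 0.014764331130105494, 'eye': array([ 244.8, -191. ,  789.5]), 'rotation': array([-138.5,    0.8,  -28.7])}Traceback (most recent call last):
  File "<stdin>", line 9, in <module>
  File "h.py", line 9, in at_z
    e=np.array(m['eye']);r=np.array(m['rotation'])@ray(m,u,v); return e+r*(z-e[2])/r[2]
                                                                                   ~^^^
IndexError: invalid index to scalar variable.
```

```bash
sed -i "s/np.array(m\['rotation'\])/RR(m)/" h.py; sed -i "s/np.array(m\['rotation'\])/RR(m)/" h.py; sed -i "2a from scipy.spatial.transform import Rotation\ndef RR(m): return Rotation.from_euler('xyz',m['rotation'],degrees=True).as_matrix()" h.py
python3 - <<'E'
from h import *
np.set_printoptions(precision=1,suppress=True)
for c in ('scene','top'):
    p,d=env.grab_frame(c);cv2.imwrite(f'pics/{c}0.png',p);np.save(f'{c}0.npy',d);m=env.camera_model(c);print(c,m['eye'],m['rotation'])
    for t in ('arbor_centre','arbor_grip','cradle','socket_block','sleeve_mouth','loupe','spare_lens','spacer_block'):
        for r in env.pinpoint(c,t)[:3]:
            u,v=r['location'];dd=d[min(399,int(round(v))),min(639,int(round(u)))]
            print(t,round(r['score'],2),np.array([u,v]),at_depth(m,u,v,dd), at_z(m,u,v,0))
E
```

```text
scene [ 244.8 -191.   789.5] [-138.5    0.8  -28.7]
arbor_centre 0.82 [329.9 234.6] [486.9 238.3 118.2] [529.5 313.8   0. ]
arbor_grip 0.77 [319.8 234.7] [468.2 242.8 125. ] [510.2 324.4   0. ]
cradle 0.67 [332.5 252.3] [494.7 241.7  50.1] [511.7 271.    0. ]
cradle 0.54 [327.4 235.2] [477.9 231.6 130.2] [524.  315.1  -0. ]
socket_block 0.68 [332.4 235.5] [494.4 242.  105.8] [533.1 309.1   0. ]
socket_block 0.65 [303.8 198.2] [511.5 398.6  46. ] [528.  435.2   0. ]
socket_block 0.64 [279.  158.6] [518.4 542.5  42.6] [534.  584.3  -0. ]
sleeve_mouth 0.93 [300.3 171.7] [532.9 455.4  68. ] [560.1 516.3   0. ]
sleeve_mouth 0.71 [273.9 133.6] [534.3 599.8  71.2] [563.  678.2   0. ]
sleeve_mouth 0.62 [301.6 196. ] [506.3 398.   56.9] [526.6 443.8   0. ]
loupe 0.62 [379.4 218. ] [635.8 283.7  25.5] [648.8 299.6  -0. ]
spacer_block 0.69 [317.  350.1] [379.1  93.   24.6] [383.4 102.1   0. ]
top [ 335.4  353.9 1056.4] [-167.7    0.3  -92.2]
arbor_centre 0.65 [356.5 215.1] [491.5 262.  116.5] [510.9 250.6   0. ]
arbor_centre 0.52 [331.2 160.4] [635.9 305.6  38. ] [647.1 303.8   0. ]
arbor_grip 0.64 [275.5 204.5] [532.3 435.8  59.3] [544.  440.7   0. ]
arbor_grip 0.59 [360.4 218.6] [480.6 256.5 136.8] [502.2 242.    0. ]
cradle 0.76 [347.9 212.2] [503.6 277.3  86.6] [518.6 270.5   0. ]
socket_block 0.94 [212.9 214. ] [510.5 569.1  91.2] [527.  589.5   0. ]
socket_block 0.9 [271.9 216.1] [501.8 442.   85.9] [516.5 449.8   0. ]
sleeve_mouth 0.91 [273.9 206.5] [532.  441.4  38. ] [539.3 444.6   0. ]
sleeve_mouth 0.61 [206.4 205.1] [540.2 594.7  43.9] [549.1 605.2   0. ]
spare_lens 0.6 [286.4 153.7] [654.7 409.2  43.8] [668.5 411.6   0. ]
spacer_block 0.6 [274.7 205.6] [533.6 439.3  40.1] [541.4 442.7   0. ]
spacer_block 0.59 [426.5 267. ] [381.9 102.8  27.1] [383.1  96.2   0. ]
```

View pics/scene0.png

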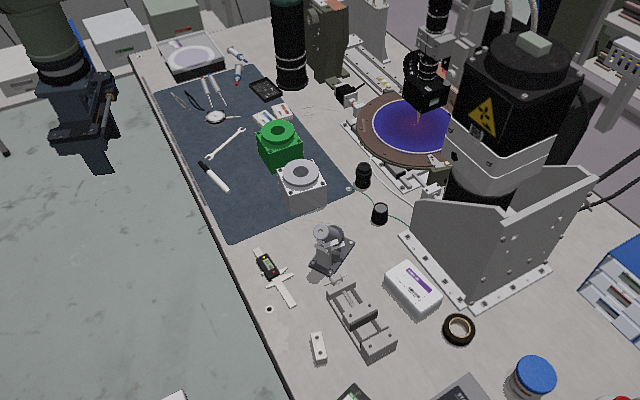

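View pics/top0.png

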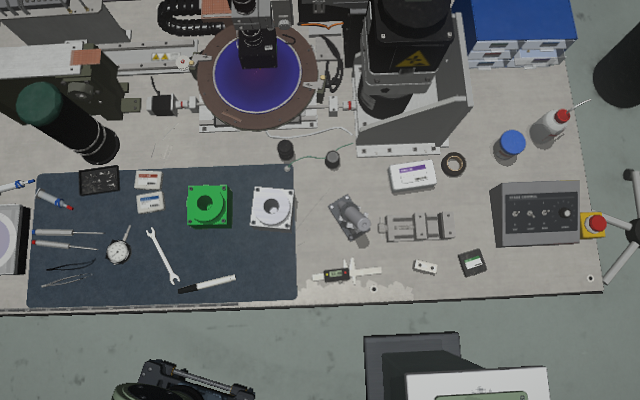

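```bash

python3 - <<'E'
from h import *
from scipy.optimize import least_squares
np.set_printoptions(precision=1,suppress=True)
crops=[]
for c,b,a in (('scene',(265,140,365,290),(290,350,210,285)),('top',(240,170,390,250),(325,385,185,250))):
    p=cv2.imread(f'pics/{c}0.png');m=env.camera_model(c);d=np.load(f'{c}0.npy');C=cloud(m,d)
    cr=p[b[1]:b[3],b[0]:b[2]];crops.append(cv2.resize(cr,None,fx=500/cr.shape[0] if c=='scene' else 400/cr.shape[1],fy=500/cr.shape[0] if c=='scene' else 400/cr.shape[1],interpolation=cv2.INTER_CUBIC))
    # sleeve/block near (535,445)
    box=(abs(C[...,0]-530)<75)&(abs(C[...,1]-445)<75)&(d>0)
    z=C[...,2][box];h,e=np.histogram(z,np.arange(-10,110,3));print(c,'z hist',dict(zip(e[:-1].astype(int),h)))
    for lo,hi in ((62,74),(76,98)):
        P=C[box&(C[...,2]>lo)&(C[...,2]<hi)]
        if len(P): 
            (cx,cy),r=cv2.minEnclosingCircle(P[:,:2].astype(np.float32)); print(lo,len(P),'mean',P.mean(0),'med z',np.median(P[:,2]),'encl',cx,cy,r,P.min(0),P.max(0),cv2.minAreaRect(P[:,:2].astype(np.float32)))
    g=(C[...,2]>60)&(C[...,2]<200)&(d>0); s=np.zeros_like(g); s[a[2]:a[3],a[0]:a[1]]=1
    P=C[g&s]; print('arbor pts',len(P),P.min(0),P.max(0)); np.save(f'arb_{c}.npy',P)
x=np.zeros((500,800,3),np.uint8)
a,b=crops; x[:a.shape[0],:a.shape[1]]=a; x[:b.shape[0],a.shape[1]:a.shape[1]+b.shape[1]]=b
cv2.imwrite('pics/crop1.png',x);print(a.shape,b.shape)
E
```

```text
scene z hist {np.int64(-10): np.int64(0), np.int64(-7): np.int64(3), np.int64(-4): np.int64(266), np.int64(-1): np.int64(831), np.int64(2): np.int64(303), np.int64(5): np.int64(47), np.int64(8): np.int64(42), np.int64(11): np.int64(33), np.int64(14): np.int64(43), np.int64(17): np.int64(34), np.int64(20): np.int64(49), np.int64(23): np.int64(39), np.int64(26): np.int64(37), np.int64(29): np.int64(44), np.int64(32): np.int64(30), np.int64(35): np.int64(44), np.int64(38): np.int64(40), np.int64(41): np.int64(42), np.int64(44): np.int64(35), np.int64(47): np.int64(53), np.int64(50): np.int64(40), np.int64(53): np.int64(46), np.int64(56): np.int64(42), np.int64(59): np.int64(53), np.int64(62): np.int64(55), np.int64(65): np.int64(104), np.int64(68): np.int64(293), np.int64(71): np.int64(74), np.int64(74): np.int64(25), np.int64(77): np.int64(33), np.int64(80): np.int64(47), np.int64(83): np.int64(285), np.int64(86): np.int64(370), np.int64(89): np.int64(11), np.int64(92): np.int64(0), np.int64(95): np.int64(0), np.int64(98): np.int64(0), np.int64(101): np.int64(0), np.int64(104): np.int6
[... 1559 characters left out ...]
, np.int64(95): np.int64(0), np.int64(98): np.int64(0), np.int64(101): np.int64(0), np.int64(104): np.int64(0)}
62 547 mean [516.4 440.   69.2] med z 69.31618127403567 encl 523.3414916992188 443.0546569824219 61.11397171020508 [474.3 395.3  62. ] [572.4 492.   73.8] ((523.6669311523438, 443.22784423828125), (88.5291976928711, 88.60700225830078), 82.25790405273438)
76 918 mean [523.3 443.2  86.1] med z 86.31221914323652 encl 526.40087890625 439.3514404296875 44.52841567993164 [483.9 404.   76.4] [562.7 483.   92.3] ((523.2401123046875, 443.6925048828125), (78.9277114868164, 78.36727142333984), 87.48234558105469)
arbor pts 587 [456.4 234.5  61.5] [526.8 291.2 140.6]
(500, 333, 3) (213, 400, 3)
```

View pics/crop1.png

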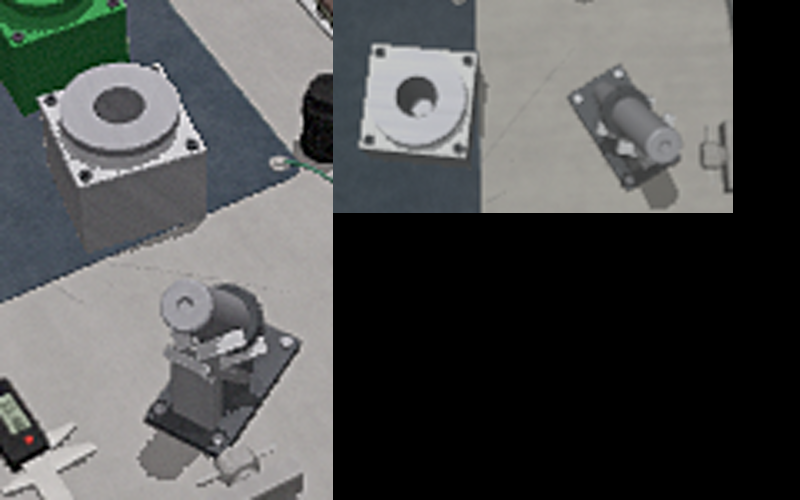

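```bash

python3 - <<'E'
from h import *
from scipy.optimize import least_squares
np.set_printoptions(precision=2,suppress=True)
def sd(t,r,a,b,R):
    dx=abs(t-(a+b)/2)-(b-a)/2; dy=r-R
    return np.minimum(np.maximum(dx,dy),0)+np.hypot(np.maximum(dx,0),np.maximum(dy,0))
def res(q,P):
    ph=q[3];s,c=np.sin(np.radians(35)),np.cos(np.radians(35))
    ax=np.array([s*np.cos(ph),s*np.sin(ph),c]);D=P-q[:3];t=D@ax;r=np.linalg.norm(D-np.outer(t,ax),axis=1)
    return np.minimum(sd(t,r,-7.5,67.5,15),sd(t,r,-19.5,-7.5,21))
for c in ('scene','top'):
    P=np.load(f'arb_{c}.npy');P=P[P[:,2]>75]
    best=min((least_squares(res,[490,258,85,np.radians(a)],args=(P,),loss='cauchy',f_scale=1.5) for a in (180,210,240,270)),key=lambda f:f.cost)
    q=best.x;ph=q[3];ax=np.array([.5736*np.cos(ph),.5736*np.sin(ph),.8192])
    print(c,q[:3],np.degrees(ph)%360,'grip',q[:3]+47.5*ax,'inl',np.mean(abs(best.fun)<3),len(P))
    p=cv2.imread(f'pics/{c}0.png');m=env.camera_model(c);C=cloud(m,np.load(f'{c}0.npy'))
    # base plate (dark, z 3..14)
    M=(abs(C[...,0]-q[0])<90)&(abs(C[...,1]-q[1])<90)&(C[...,2]>3)&(C[...,2]<14)&(p.mean(2)<110)
    n,l,st,_=cv2.connectedComponentsWithStats(M.astype(np.uint8));k=1+np.argmax(st[1:,4]);print('base',cv2.minAreaRect(C[l==k][:,:2].astype(np.float32)),st[k,4])
    # bystanders
    for n,x,y in (('loupe',636,284),('lens',655,409),('spacer',381,98)):
        B=C[(abs(C[...,0]-x)<45)&(abs(C[...,1]-y)<45)&(C[...,2]>14)&(C[...,2]<70)];print(n,np.median(B,0),B.max(0))
E
```

```text
scene [504.21 264.12  73.86] 208.32176859080474 grip [480.23 251.2  112.77] inl 0.7078853046594982 558
base ((506.14080810546875, 265.1622314453125), (101.47854614257812, 55.73918151855469), 29.72434425354004) 539
loupe [642.98 293.74  36.01] [663.11 315.21  42.38]
lens [666.61 400.17  46.37] [691.21 426.97  62.47]
spacer [384.89  98.04  24.61] [400.58 126.3   28.82]
top [501.77 267.29  74.4 ] 208.87114548474847 grip [477.92 254.13 113.31] inl 0.8396039603960396 505
base ((504.12744140625, 270.5160827636719), (100.0236587524414, 54.629981994628906), 28.74847412109375) 364
loupe [640.68 301.39  36.24] [680.97 319.33  54.36]
lens [664.35 411.03  54.41] [687.49 430.71  62.41]
spacer [384.49 104.88  24.31] [401.06 130.87  28.72]
```

The bright block at scene (302,172) / top (272,207) is the one meant, since the other at (280,142) / (207,205) is green. The crop confirms an aluminium block with a raised sleeve in it. The arbor is in the cradle at scene (330,240) / top (350,210). I'll go to the sleeve first, with the jaws at 43 mm so both fingertips land on the flange ring.

arm_command(motion=[{"offset":[-0.045,0.001,0],"spin":0},{"offset":[-0.055,0.002,0],"spin":0},{"offset":[-0.055,0.002,0],"spin":0},{"offset":[-0.055,0.002,0],"spin":0},{"offset":[-0.055,0.002,0],"spin":0}], jaw=0.043, newtons=20)

```text
time_s: 1.62
ee_pos: [436.4, 470.9, 228.0]
ee_rot: [180.0, -0.0, 161.7]
force: [0.2, 0.7, 0.1]
gripper_width: 44.7
gripper_force: 0.0
```

arm_command(motion=[{"offset":[-0.055,0.0,0.01],"spin":0},{"offset":[-0.03,0,0.03],"spin":0},{"offset":[-0.01,0,0.04],"spin":0},{"offset":[0,0,0.02],"spin":0},{"offset":[0,0,0.0],"spin":0}])

```text
time_s: 2.25
ee_pos: [524.2, 440.9, 125.8]
ee_rot: [-179.8, -0.1, 161.7]
force: [-0.0, 1.0, -0.8]
gripper_width: 43.0
gripper_force: 0.0
```

arm_command(motion=[{"offset":[0,0,0.015],"spin":0},{"offset":[0,0,0.008],"spin":0},{"offset":[0,0,0.003],"spin":0},{"offset":[0,0,0.002],"spin":0},{"offset":[0,0,0.0],"spin":0}])

```text
time_s: 2.88
ee_pos: [524.7, 441.9, 101.3]
ee_rot: [180.0, 0.0, 161.7]
force: [-2.4, -1.3, 4.9]
gripper_width: 43.2
gripper_force: 2.6
```

arm_command(motion=[{"offset":[0,0,0.001],"spin":0},{"offset":[0,0,0.001],"spin":0},{"offset":[0,0,0.001],"spin":0},{"offset":[0,0,0.001],"spin":0},{"offset":[0,0,0.001],"spin":0}])

```text
time_s: 3.5
ee_pos: [524.7, 441.8, 97.1]
ee_rot: [179.9, 0.0, 161.7]
force: [-2.7, -1.0, 9.2]
gripper_width: 42.9
gripper_force: 4.4
```

arm_command(motion=[{"offset":[0,0,0.001],"spin":0},{"offset":[0,0,0.001],"spin":0},{"offset":[0,0,0.001],"spin":0},{"offset":[0,0,0.001],"spin":0},{"offset":[0,0,0.0005],"spin":0}])

```text
time_s: 4.12
ee_pos: [524.7, 441.8, 92.5]
ee_rot: [180.0, 0.0, 161.7]
force: [-3.2, -1.7, 8.3]
gripper_width: 43.0
gripper_force: 4.3
```

arm_command(motion=[{"offset":[0,0,0.0005],"spin":0},{"offset":[0,0,0.0],"spin":0}])

```text
time_s: 4.38
ee_pos: [524.7, 441.8, 92.3]
ee_rot: [179.9, 0.0, 161.7]
force: [-4.1, -2.3, 10.3]
gripper_width: 42.8
gripper_force: 4.8
```

arm_command(motion=[{"offset":[0,0,0.0005],"spin":0},{"offset":[0,0,0.0005],"spin":0},{"offset":[0,0,0.0005],"spin":0},{"offset":[0,0,0.0],"spin":0}])

```text
time_s: 4.88
ee_pos: [524.7, 441.9, 92.3]
ee_rot: [179.9, 0.0, 161.7]
force: [-5.4, -3.5, 15.2]
gripper_width: 43.2
gripper_force: 7.8
```

arm_command(motion=[{"offset":[0,0,-0.03],"spin":0},{"offset":[0,0,-0.05],"spin":-0.16},{"offset":[0,0,-0.02],"spin":-0.18},{"offset":[0,0,0],"spin":-0.18},{"offset":[0,0,0],"spin":-0.18}], jaw=0.085)

```text
time_s: 5.5
ee_pos: [525.2, 442.0, 189.2]
ee_rot: [180.0, 0.1, -157.8]
force: [-0.4, 0.2, 0.0]
gripper_width: 84.9
gripper_force: 0.0
```

arm_command(motion=[{"offset":[0,0,0],"spin":-0.119},{"offset":[0.03,-0.033,0],"spin":0},{"offset":[0.038,-0.041,0],"spin":0},{"offset":[0.038,-0.041,0],"spin":0},{"offset":[0.028,-0.029,0],"spin":0}])

```text
time_s: 6.12
ee_pos: [475.8, 249.2, 188.8]
ee_rot: [-180.0, 0.1, -151.4]
force: [0.9, 0.8, 0.2]
gripper_width: 85.0
gripper_force: 0.0
```

arm_command(motion=[{"offset":[0,0,0.01],"spin":0},{"offset":[0,0,0],"spin":0}])

```text
time_s: 6.38
ee_pos: [476.5, 251.5, 178.0]
ee_rot: [180.0, -0.0, -151.4]
force: [0.5, 0.5, -0.3]
gripper_width: 85.2
gripper_force: 0.0
```

```bash

python3 - <<'E'
from h import *
for c in ('scene','top'):
    p,d=env.grab_frame(c);cv2.imwrite(f'pics/{c}1.png',p);m=env.camera_model(c);C=cloud(m,d)
    b=(np.hypot(C[...,0]-525,C[...,1]-441.5)<36);P=C[b&(C[...,2]>70)&(C[...,2]<100)];print(c,len(P),np.median(P,0))
E
```

```text
scene 2 [525.73351882 405.76136117  77.76719701]
top 676 [526.70216801 440.52321678  77.15769384]
```

arm_command(motion=[{"offset":[0,0,0.03],"spin":0},{"offset":[0,0,0.02],"spin":0},{"offset":[0,0,0.01],"spin":0},{"offset":[0,0,0.005],"spin":0},{"offset":[0,0,0],"spin":0}])

```text
time_s: 7.1
ee_pos: [476.7, 251.5, 113.6]
ee_rot: [180.0, 0.0, -151.3]
force: [0.9, -0.0, 0.2]
gripper_width: 84.7
gripper_force: 0.0
```

arm_command(motion=[{"offset":[0,0,0],"spin":0},{"offset":[0,0,0],"spin":0},{"offset":[0,0,0],"spin":0},{"offset":[0,0,0],"spin":0},{"offset":[0,0,0],"spin":0}], jaw=0.02, newtons=10)

```text
time_s: 7.72
ee_pos: [476.4, 251.1, 113.5]
ee_rot: [180.0, 0.0, -151.3]
force: [0.3, 0.2, 0.1]
gripper_width: 37.9
gripper_force: 0.0
```

arm_command(motion=[{"offset":[0,0,0],"spin":0},{"offset":[0,0,0],"spin":0}])

```text
time_s: 7.98
ee_pos: [476.3, 251.3, 113.5]
ee_rot: [180.0, 0.0, -151.3]
force: [-0.5, 1.4, 0.6]
gripper_width: 29.7
gripper_force: 10.0
```

arm_command(motion=[{"offset":[0,0,0],"spin":0},{"offset":[0,0,-0.005],"spin":0},{"offset":[0,0,-0.015],"spin":0},{"offset":[0,0,-0.025],"spin":0},{"offset":[0,0,-0.025],"spin":0}], newtons=25)

```text
time_s: 8.6
ee_pos: [476.3, 250.8, 184.7]
ee_rot: [-180.0, -0.0, -151.3]
force: [0.2, -0.1, -4.6]
gripper_width: 29.6
gripper_force: 25.0
```

arm_command(motion=[{"offset":[0,0,-0.03],"spin":0},{"offset":[0,0,-0.02],"spin":0},{"offset":[0,0,0],"spin":0},{"offset":[0,0,0],"spin":0}])

```text
time_s: 9.1
ee_pos: [475.8, 250.7, 232.7]
ee_rot: [-180.0, -0.1, -151.3]
force: [0.4, -0.5, -4.8]
gripper_width: 29.4
gripper_force: 25.0
```

```bash

cat >> h.py <<'E'
def shot(n):
    ims=[]
    for c,b in (('scene',(270,110,390,290)),('top',(230,150,400,270))):
        p,d=env.grab_frame(c);cv2.imwrite(f'pics/{c}_{n}.png',p);np.save(f'{c}_{n}.npy',d)
        cr=p[b[1]:b[3],b[0]:b[2]];ims.append(cv2.resize(cr,None,fx=3,fy=3,interpolation=cv2.INTER_CUBIC) if c=='scene' else cv2.resize(cr,None,fx=2.4,fy=2.4,interpolation=cv2.INTER_CUBIC))
    x=np.zeros((540,780,3),np.uint8)
    for im,o in zip(ims,(0,360)): x[:im.shape[0],o:o+im.shape[1]]=im
    cv2.imwrite(f'pics/{n}.png',x)
E
python3 -c "
from h import *
shot('lift');print(env.state()['force'],env.state()['ee_pos'],env.state()['torque'])"
```

```text
[ 0.32999271 -0.35224445 -4.23054211] [475.68319228 250.724752   232.23854825] [-0.03722527  0.14721593 -0.04138478]
```

View pics/lift.png

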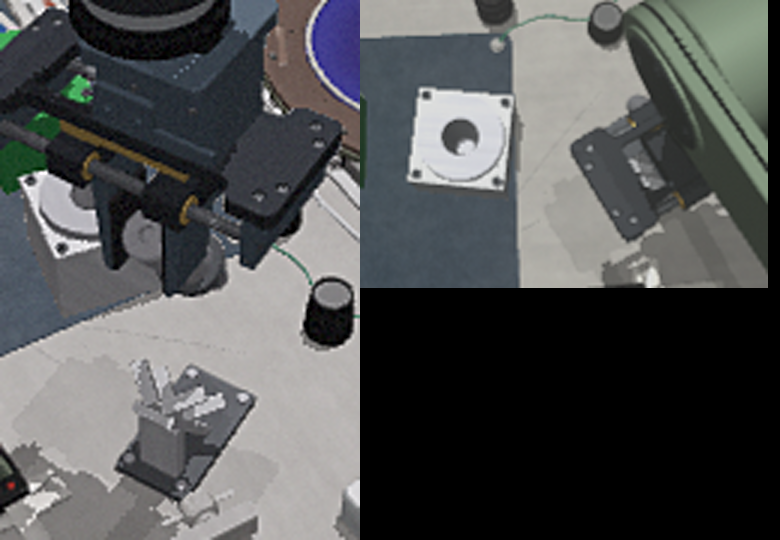

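The arbor is lifted, still leaning, and weighs about 4.5 N. It hangs at crop (170,250), clear of the cradle. I'll carry it over the socket and let it pivot upright there under a lighter grip.

arm_command(motion=[{"offset":[-0.015,0.016,0],"spin":0},{"offset":[-0.03,0.032,0],"spin":0},{"offset":[-0.035,0.038,0],"spin":0},{"offset":[-0.03,0.032,0],"spin":0},{"offset":[-0.0247,0.0261,0],"spin":0}])

```text
time_s: 9.82
ee_pos: [525.5, 445.2, 232.0]
ee_rot: [180.0, -0.1, -151.3]
force: [-0.4, -0.5, -4.1]
gripper_width: 29.7
gripper_force: 25.0
```

arm_command(motion=[{"offset":[0,0,0],"spin":0},{"offset":[0,0,0],"spin":0}], newtons=18)

```text
time_s: 10.07
ee_pos: [525.0, 442.3, 232.3]
ee_rot: [-180.0, -0.1, -151.3]
force: [-0.1, -0.4, -4.1]
gripper_width: 29.6
gripper_force: 18.0
```

```bash
python3 -c "
from workcell import env
s=env.state();print(s['force'],s['ee_pos'],s['torque'],s['gripper_force'])"
```

```text
[-0.13896845 -0.43073149 -4.12267716] [525.03508929 442.34823219 232.29374181] [-0.09140757  0.14305441 -0.06318386] 17.980045080184937
```

arm_command(motion=[{"offset":[0,0,0.02],"spin":0},{"offset":[0,0,0.01],"spin":0},{"offset":[0,0,0],"spin":0}], newtons=12)

```text
time_s: 10.45
ee_pos: [525.1, 441.3, 202.6]
ee_rot: [-180.0, -0.1, -151.4]
force: [-0.4, -0.3, -4.3]
gripper_width: 29.5
gripper_force: 12.0
```

```bash
python3 -c "
from workcell import env
s=env.state();print(s['force'],s['ee_pos'],s['torque'],s['gripper_force'])"
```

```text
[-0.42354835 -0.31872582 -4.29824622] [525.05500918 441.25586888 202.62247749] [ 0.02109368  0.17316776 -0.05037164] 11.993820816278458
```

arm_command(motion=[{"offset":[0,0,0],"spin":0},{"offset":[0,0,0],"spin":0}], newtons=9)

```text
time_s: 10.7
ee_pos: [525.8, 442.3, 204.4]
ee_rot: [180.0, 0.1, -151.4]
force: [-0.1, 0.5, -4.4]
gripper_width: 29.7
gripper_force: 9.0
```

```bash
python3 -c "
from workcell import env
s=env.state();print(s['force'],s['ee_pos'],s['torque'],s['gripper_force'])"
```

```text
[-0.08809338  0.54483286 -4.406092  ] [525.78271378 442.32954393 204.40333416] [-0.00985595  0.12849183 -0.03524908] 8.993916660547256
```

arm_command(motion=[{"offset":[0,0,0],"spin":0},{"offset":[0,0,0],"spin":0}], newtons=7)

```text
time_s: 10.95
ee_pos: [525.5, 442.2, 203.7]
ee_rot: [180.0, 0.0, -151.3]
force: [-0.2, -0.1, -4.5]
gripper_width: 29.7
gripper_force: 7.0
```

```bash
python3 -c "
from workcell import env
s=env.state();print(s['force'],s['ee_pos'],s['torque'],s['gripper_force'])"
```

```text
[-0.17295376 -0.08146859 -4.479014  ] [525.52387534 442.21392831 203.69918332] [-0.00418334  0.10801766 -0.00776471] 6.999792158603668
```

arm_command(motion=[{"offset":[0,0,0],"spin":0},{"offset":[0,0,0],"spin":0}], newtons=5.5)

```text
time_s: 11.2
ee_pos: [525.4, 442.2, 203.4]
ee_rot: [180.0, -0.0, -151.3]
force: [0.5, 0.2, -3.8]
gripper_width: 29.4
gripper_force: 5.5
```

```bash
python3 -c "
from h import *
s=env.state();print(s['force'],s['ee_pos'],s['torque'],s['gripper_force']);shot('piv')"
```

```text
[ 0.47368951  0.19133021 -3.77461072] [525.39687431 442.1756182  203.41750562] [0.04637367 0.06429691 0.02653028] 5.4998087882995605
```

View pics/piv.png

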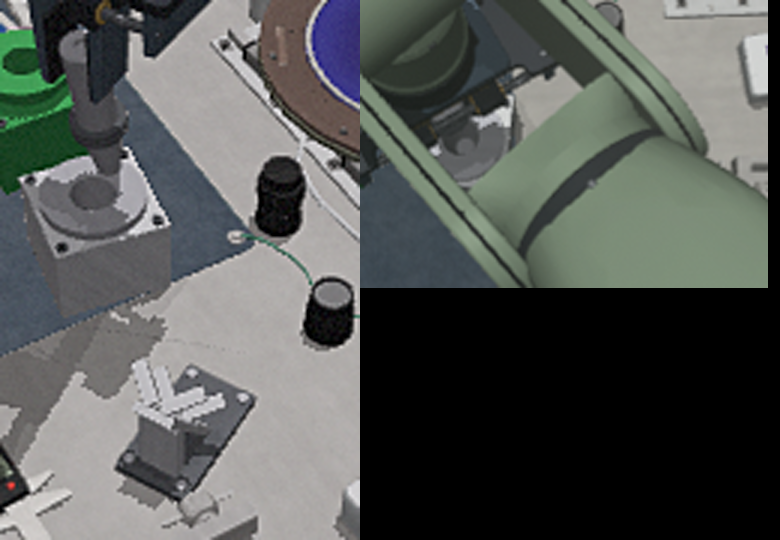

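The arbor has swung most of the way down. It shows at crop (95,110), still leaning right, with its taper end at (108,170), right of the mouth at (95,190). I'll measure the tilt.

```bash
cat >> h.py <<'E'
from scipy.optimize import least_squares
def sd(t,r,a,b,R):
    dx=abs(t-(a+b)/2)-(b-a)/2; dy=r-R
    return np.minimum(np.maximum(dx,dy),0)+np.hypot(np.maximum(dx,0),np.maximum(dy,0))
def fitarb(n,tcp,c='scene'):
    """centre and tilt (deg, shank end toward 208.6 deg heading) of the held arbor"""
    m=env.camera_model(c);C=cloud(m,np.load(f'{c}_{n}.npy'));h=np.radians(208.6);u=np.array([np.cos(h),np.sin(h),0])
    D=C-tcp;P=C[(np.hypot(D[...,0],D[...,1])<95)&(C[...,2]>83)&(D[...,2]<-18)]
    def res(q):
        a=u*np.sin(q[3])+np.array([0,0,np.cos(q[3])]);D=P-q[:3];t=D@a;r=np.linalg.norm(D-np.outer(t,a),axis=1)
        rt=9+(t+67.5)*7/48
        tap=np.maximum(np.maximum((r-rt)*.99,-67.5-t),t+19.5)
        return np.minimum(np.minimum(sd(t,r,-7.5,67.5,15),sd(t,r,-19.5,-7.5,21)),tap)
    f=min((least_squares(res,np.r_[tcp+[0,0,5]-50*(u*np.sin(a)+[0,0,np.cos(a)]),a],loss='cauchy',f_scale=1.5) for a in (0,.15,.3,.5)),key=lambda f:f.cost)
    q=f.x;a=u*np.sin(q[3])+np.array([0,0,np.cos(q[3])])
    g=tcp+[0,0,5]-q[:3]
    print(c,'centre',q[:3].round(1),'tilt',np.degrees(q[3]).round(1),'inl',np.mean(abs(f.fun)<3).round(2),len(P),'small end',(q[:3]-67.5*a).round(1),'t of grip',(g@a).round(1),'off-axis',(g-(g@a)*a).round(1))
E
python3 -c "
from h import *
s=env.state();fitarb('piv',s['ee_pos'])
try: fitarb('piv',s['ee_pos'],'top')
except Exception as e: print(e)"
```

```text
scene centre [535.8 445.8 153. ] tilt 10.1 inl 1.0 398 small end [546.2 451.5  86.6] t of grip 56.4 off-axis [-1.6  1.1 -0.2]
top centre [533.8 447.7 154.2] tilt -10270.4 inl 0.97 39 small end [544.6 453.6 220.6] t of grip -51.5 off-axis [-16.5 -10.    3.5]
```

arm_command(motion=[{"offset":[0.008,0,0],"spin":0},{"offset":[0.012,0,0],"spin":0},{"offset":[0.004,0,0],"spin":0},{"offset":[0,0,0],"spin":0}])

```text
time_s: 11.8
ee_pos: [504.1, 430.5, 203.9]
ee_rot: [180.0, 0.0, -151.3]
force: [0.4, -0.2, -3.9]
gripper_width: 29.7
gripper_force: 5.5
```

```bash
python3 -c "
from h import *
s=env.state();print(s['force'],s['ee_pos'],s['torque'],s['gripper_force']);shot('over');fitarb('over',s['ee_pos'])
m=env.camera_model('scene')
p=cv2.imread('pics/scene_over.png')
for r in env.pinpoint('scene','sleeve_mouth')[:2]: print(r,at_z(m,*r['location'],78))"
```

```text
[ 0.41544502 -0.21488108 -3.94858871] [504.07798493 430.5249229  203.86832982] [ 0.00627947  0.09327717 -0.02400277] 5.499863997101784
scene centre [513.  433.3 153. ] tilt 7.9 inl 1.0 414 small end [521.2 437.7  86.1] t of grip 56.6 off-axis [-2.1  1.  -0.2]
{'location': [299.9, 173.0], 'score': 0.76} [526.31744717 443.28158723  78.        ]
{'location': [272.4, 133.6], 'score': 0.7} [528.43545834 594.15428369  78.        ]
```

View pics/over.png

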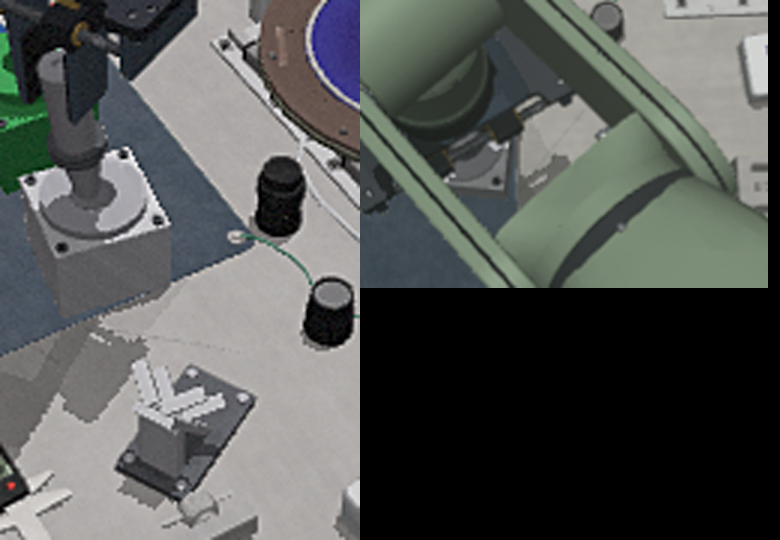

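The taper end sits over the mouth, at crop (90,200), about 5 mm short of centre. The tilt is down to 8°. I'll correct that and lower.

arm_command(motion=[{"offset":[-0.005,-0.001,0],"spin":0},{"offset":[0,0,0.006],"spin":0},{"offset":[0,0,0.008],"spin":0},{"offset":[0,0,0.008],"spin":0},{"offset":[0,0,0],"spin":0}])

```text
time_s: 12.58
ee_pos: [508.7, 431.8, 180.1]
ee_rot: [-180.0, -0.1, -151.3]
force: [0.5, -0.5, -4.9]
gripper_width: 29.9
gripper_force: 5.5
```

arm_command(motion=[{"offset":[-0.004,0,0.004],"spin":0},{"offset":[-0.004,0,0.004],"spin":0},{"offset":[-0.004,0,0.004],"spin":0},{"offset":[0,0,0],"spin":0}])

```text
time_s: 13.08
ee_pos: [520.0, 438.0, 168.8]
ee_rot: [-180.0, -0.0, -151.3]
force: [-1.1, 0.6, -3.6]
gripper_width: 30.2
gripper_force: 5.5
```

```bash
python3 -c "
from h import *
s=env.state();print(s['force'],s['ee_pos'],s['torque'],s['gripper_force']);shot('in1');fitarb('in1',s['ee_pos'])"
```

```text
[-1.09431769  0.5808125  -3.62711568] [519.99058477 437.97108021 168.82522992] [ 0.03800147  0.0550809  -0.01622093] 5.49978107213974
scene centre [525.8 439.1 117. ] tilt 4.4 inl 1.0 328 small end [530.3 441.6  49.7] t of grip 57.1 off-axis [-1.9  0.9 -0.1]
```

arm_command(motion=[{"offset":[-0.002,0,0.003],"spin":0},{"offset":[-0.002,0,0.003],"spin":0},{"offset":[-0.0015,0,0.003],"spin":0},{"offset":[0,0,0.003],"spin":0},{"offset":[0,0,0],"spin":0}])

```text
time_s: 13.8
ee_pos: [524.4, 440.5, 157.0]
ee_rot: [-180.0, -0.0, -151.3]
force: [-0.3, -1.1, -4.8]
gripper_width: 29.4
gripper_force: 5.5
```

```bash
python3 -c "
from h import *
s=env.state();print(s['force'],s['ee_pos'],s['torque'],s['gripper_force']);shot('in2');fitarb('in2',s['ee_pos'])"
```

```text
[-0.31809625 -1.05434302 -4.75469144] [524.44387592 440.49858177 156.97875577] [ 0.04070265  0.16363569 -0.00543465] 5.498615652322769
scene centre [527.5 440.2 104.8] tilt 1.4 inl 0.99 305 small end [528.9 441.   37.3] t of grip 57.3 off-axis [-1.8  1.  -0. ]
```

arm_command(motion=[{"offset":[0.0005,0,0.002],"spin":0},{"offset":[0.0005,0,0.002],"spin":0},{"offset":[0,0,0.0015],"spin":0},{"offset":[0,0,0.001],"spin":0},{"offset":[0,0,0],"spin":0}])

```text
time_s: 14.52
ee_pos: [523.7, 440.2, 150.9]
ee_rot: [180.0, -0.0, -151.3]
force: [-0.3, 1.0, -4.7]
gripper_width: 30.0
gripper_force: 5.5
```

```bash
python3 -c "
from h import *
s=env.state();print(s['force'],s['ee_pos'],s['torque'],s['gripper_force']);shot('in3');fitarb('in3',s['ee_pos'])"
```

```text
[-0.29832436  1.02163172 -4.71163504] [523.6707826  440.20549229 150.88331716] [0.20384647 0.29605003 0.00730368] 5.498948022723198
scene centre [526.5 439.7  98.4] tilt 0.8 inl 0.99 280 small end [527.4 440.2  30.9] t of grip 57.5 off-axis [-2.2  0.9 -0. ]
```

arm_command(motion=[{"offset":[0,0,0.001],"spin":0},{"offset":[0,0,0.001],"spin":0},{"offset":[0,0,0.0005],"spin":0},{"offset":[0,0,0],"spin":0}])

```text
time_s: 15.12
ee_pos: [524.2, 440.5, 149.3]
ee_rot: [180.0, 0.1, -151.3]
force: [-0.7, 0.8, 0.7]
gripper_width: 29.8
gripper_force: 5.5
```

The weight is off the gripper, so the arbor is seated. I'll release it and lift away.

arm_command(motion=[{"offset":[0,0,0.0005],"spin":0},{"offset":[0,0,0],"spin":0}])

```text
time_s: 15.38
ee_pos: [524.4, 440.7, 149.2]
ee_rot: [180.0, 0.2, -151.3]
force: [0.8, 1.9, 4.2]
gripper_width: 29.5
gripper_force: 5.5
```

arm_command(motion=[{"offset":[0,0,0],"spin":0},{"offset":[0,0,0],"spin":0},{"offset":[0,0,0],"spin":0},{"offset":[0,0,0],"spin":0}], jaw=0.08)

```text
time_s: 15.88
ee_pos: [523.7, 439.9, 147.7]
ee_rot: [-180.0, -0.0, -151.3]
force: [0.9, -0.4, 0.5]
gripper_width: 67.3
gripper_force: 0.0
```

arm_command(motion=[{"offset":[0,0,-0.02],"spin":0},{"offset":[0,0,-0.05],"spin":0},{"offset":[0,0,-0.05],"spin":0},{"offset":[0,0,-0.03],"spin":0},{"offset":[0.03,0,0],"spin":0}])

```text
time_s: 16.5
ee_pos: [499.2, 426.7, 300.6]
ee_rot: [179.9, 0.4, -151.4]
force: [-1.1, -0.2, -0.0]
gripper_width: 79.8
gripper_force: 0.0
```

arm_command(motion=[{"offset":[0.06,0,0],"spin":0},{"offset":[0.06,0,0],"spin":0},{"offset":[0.03,0,0],"spin":0},{"offset":[0,0,0],"spin":0}])

```text
time_s: 17.0
ee_pos: [364.3, 352.9, 298.9]
ee_rot: [180.0, 0.1, -151.3]
force: [-0.2, 0.3, 0.5]
gripper_width: 79.9
gripper_force: 0.0
```

```bash
python3 -c "
from h import *
s=env.state();print(s['time_s'],s['ee_pos']);shot('end')
for c in ('scene','top'): fitarb('end',np.array([524.3,440.5,150]),c)"
```

```text
17.0 [364.34647125 352.88596582 298.86613983]
scene centre [526.5 440.1 108.1] tilt 0.4 inl 0.88 286 small end [527.  440.3  40.6] t of grip 46.9 off-axis [-1.9  0.6 -0. ]
top centre [524.1 442.5 108.9] tilt -0.7 inl 0.91 157 small end [523.4 442.1  41.4] t of grip 46.1 off-axis [-0.2 -2.2  0. ]
```

View pics/end.png

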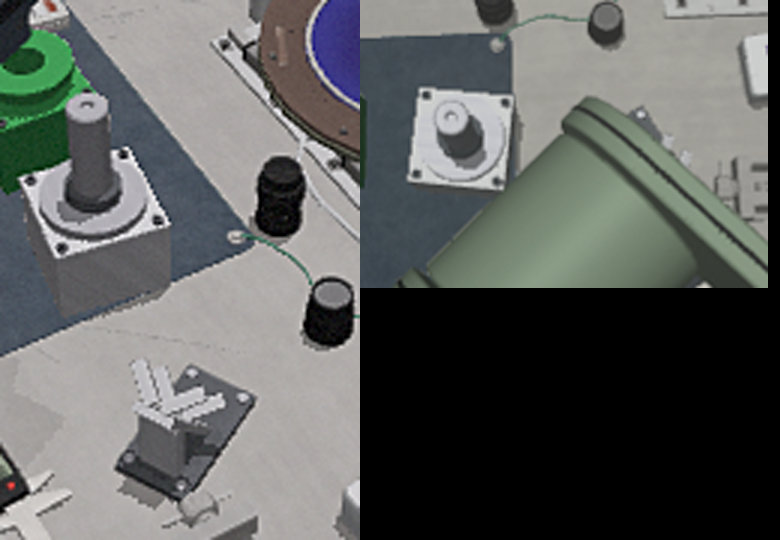

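The arbor stands upright in the sleeve. The fitted height isn't reliable because the fit window clipped it, so I'll check the height of the shank's end face instead (it should be 165 mm) and the flange's top (90 mm).

```bash
python3 -c "
from h import *
for c,xy in (('scene',(526.4,439.9)),('top',(523.9,442.9))):
    C=cloud(env.camera_model(c),np.load(c+'_end.npy'));r=np.hypot(C[...,0]-xy[0],C[...,1]-xy[1]);z=C[...,2]
    E=C[(r<12)&(z>140)];E=E[E[:,2]>np.percentile(E[:,2],40)];print(c,'end',np.median(E,0).round(1))
    print('flange',np.median(z[(r>16.5)&(r<20)&(z>60)&(z<130)]).round(1),'sleeve',np.median(z[(r>25)&(r<37)&(z>60)&(z<110)]).round(1))
    F=z[(r<22.5)&(z>74)&(z<120)];print(np.histogram(F,np.arange(74,120,3))[0])"
```

```text
scene end [528.8 437.6 164.8]
flange 88.2 sleeve 77.3
[20 25 21 11 44 48 16 10 17 12 13 10 16 12 11]
top end [523.7 443.7 164.7]
flange 89.6 sleeve 77.3
[10 18  6  4 44 48 12  4  1  5  4  4  3  0  8]
```

The end face is at 164.8 mm and the flange top at about 89 mm, so the arbor is fully seated.

```bash
python3 -c "
from workcell import env
print(env.job_done())"
```

```text
the job is handed in; nothing more can be done
None
```

The job is handed in, with no verdict returned: the sleeve is pressed home and the arbor stands upright by itself in the socket with its flange down on the sleeve (final camera check), about 17 s of the 51 s used; the arm went nowhere near the loupe, lens or spacer block.

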